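Stand the upside-down brush bristles-up in its slanting tube

TASK

The round wooden-handled brush has been put back bristles-down in the slanting tube rack, which ruins the bristles. Draw it out of its tube, turn it end for end and slide it back into the same tube handle-down until the handle is fully home, then let go. Leave the other brush and the file in the rack and everything else on the bench where they are.

Things in the scene. Friction and masses are not known exactly. Their poses are not given: they have to be found in the camera images.
- rack: Fixed steel rack, base plate 165 x 300 mm, with three aluminium tubes 95 mm apart along its y. Origin: centre of its underside, on a 3 mm mat; z up. All tubes rise towards the rack's +x at 40 degrees above level: the way out of a tube is (cos 40, 0, sin 40) in its axes. Mouth centres are 84 mm, rims' tops 102 mm above the underside; nothing of the rack is higher.
- tube_left (a point): Centre of the inner floor of the tube at the rack's +y end. Tube: bore 40 mm, closed floor, mouth 70 mm from here up the tube, outside 46 mm (50 mm over its clamp band and black foot cap). The point has the rack's axes (z up), not the tube's.
- tube_middle (a point): The same point of the middle tube.
- tube_right (a point): The same point of the tube at the rack's -y end.
- brush_mid (a point): Mid-point, on the axis, of the round brush to turn over (200 mm long, 100 to 180 g); z points along it to the bristle end; x, y mean nothing. From the butt: pale wood handle 26 mm thick for 60 mm, then 24 mm to 120 mm (this point is on it); steel ferrule 31 mm thick to 150 mm; brass bristles 33 mm thick to 200 mm. Loose in the bore, it leans on the tube's lower lip.
- brush_butt (a point): Centre of the flat end of the brush's wooden handle, which must go down. Home in the tube the brush lies on the lower lip with its butt against the top of the bore, so it droops 10 to 14 degrees below the tube's slope, and stays by weight and friction.
- brush_bristles (a point): Centre of the bristle end of the brush. At the start it is on the floor of one of the three tubes; about 128 mm of the brush stands out, drooping 5 to 10 degrees below the tube's slope.
- flat_brush_mid (a point): Flat paint brush with a blue 27 mm round handle, 37 mm wide head and pale bristles, 196 mm long, standing handle-down (the right way) in another tube. This point is on its axis, about 100 mm from its foot, z towards the bristles. To be left alone.
- file_mid (a point): Flat steel file with a dark 29 mm round wooden handle, blade 20 x 6 mm, 200 mm long, standing handle-down in the third tube. This point is on its axis, about 100 mm from its foot, z towards the blade. To be left alone.
- brass_ring: Polished brass ring pull lying flat on the mat, ring about 130 mm over all and 19 mm thick with a 39 mm barrel and a bolt on one side. Origin: centre of the ring on its underside. To be left alone.
- nut: Steel hexagon nut, 36 mm over corners, 18 mm high, on the mat; origin centre of its underside. To be left alone.
- washer: Brass washer 58 mm across, 5 mm thick, on the mat; origin centre of its underside. To be left alone.
- scratch_brush: Wooden scratch brush with brass wire, 235 x 26 x 32 mm, lying wire-down on the mat along its x; origin centre of its underside. To be left alone.
- polish_tin: Polish tin, 72 mm across, 75 mm high, on the bench; origin centre of its underside. To be left alone.

How it is judged:
On the way, in this order (a step that is already met when the one before it is completed fails the run):
1. the brush is drawn clear of its tube (distance between brush_bristles and tube_left above 0.08 m and distance between brush_bristles and tube_middle above 0.08 m and distance between brush_bristles and tube_right above 0.08 m), for 0.1 s.
2. the brush is turned end for end: bristle end above the butt end (angle between brush_mid's own z axis and vertical below 1.35 rad), for 0.1 s.
At the end, for the whole second after the job is handed in: The brush stands released, bristles up, in its own tube: butt centre within 18 mm of the floor centre (home and leaning it is about 8), mid-point within 40 mm of its start, axis under 77 degrees from vertical. Flat brush and file within 20 mm, all else within 30 mm, of their start ((distance between brush_butt and tube_left below 0.018 m or distance between brush_butt and tube_middle below 0.018 m or distance between brush_butt and tube_right below 0.018 m) and distance of brush_mid from where it was at the start of the episode below 0.04 m and angle between brush_mid's own z axis and vertical below 1.35 rad and distance of each of flat_brush_mid, file_mid from where it was at the start of the episode below 0.02 m and distance of each of brass_ring, nut, washer, scratch_brush, polish_tin from where it was at the start of the episode below 0.03 m); the robot touches nothing.
It fails at once if the flat brush or the file in the rack is moved by more than 20 mm (distance of any of flat_brush_mid, file_mid from where it was at the start of the episode above 0.02 m).
It fails at once if something else on the bench is moved by more than 30 mm (distance of any of brass_ring, nut, washer, scratch_brush, polish_tin from where it was at the start of the episode above 0.03 m).
It also fails if it takes over 46 s, if anything falls off the work surface, if the arm or the gripper's body presses on something with over 40 N, if the wrist force passes 120 N, or if a joint passes its speed limit or range.

ROBOT

A 6-joint arm with a two-finger parallel gripper is mounted at the origin on the work surface. World frame = base frame: x ahead of the robot, y to its left, z up, the work surface at z = 0. Lengths are in m, angles in rad, forces in N, time in s.
With the tool pointing down it reaches from about 0.25 to 0.725 m from the base axis. Payload 4 kg.
Tool frame: the origin (TCP) lies midway between the tips of the shut fingers; the grasp point (between the pads) lies 19 mm behind it; z points along the fingers, y is the direction in which the jaws open and shut (so a half turn about z gives the same grasp; the last joint's range is limited). The gripper opens to 85 mm and grips with 20 to 120 N. Pads are 22 mm wide; open, the fingers measure 114 mm over their backs; the gripper's body (76 mm by 85 mm) begins 54 mm behind the grasp point. The pads swing forward as they close: fully open they stand 13 mm farther back than shut.
Start: joints at [1.299, 0.241, 0.005, 1.335, 0, 1.571], TCP at [0.134, 0.482, 0.231] pointing down, gripper open.
Joint ranges: [-2.72, 2.72], [-1.05, 1.87], [-1.09, 1.28], [-1.99, 2.15], [-1.42, 1.44], [-3.14, 3.14]. Speed limits (rad/s): [2.79, 2.79, 3.14, 3.14, 3.14, 3.14].

INTERFACE

Orientations are given as a unit quaternion [x, y, z, w].
In Python, from workcell import bot, eyes, job gives the robot as it stands.
- The arm moves only by the shell command python3 -m crank 'ROWS'. ROWS is a JSON object of lists of equal length, an entry for each row: "dr": the turn, a rotation vector about the tool's x, y, z in rad, a list of three; "travel": the shift along the tool's x, y, z in m, a list of three; "hand": the finger opening in m, from 0 to 0.0854. In form: {"dr": [[wx, wy, wz], ...], "travel": [[x, y, z], ...], "hand": [hand, ...]}. A call has 1 to 10 rows; each row is the pose to reach, as a shift and turn from the pose commanded when the call began, along the tool's axes at that moment; what a row does not reach only later rows make up. A row lasts 1/8 s, in which the tool goes at most 62.5 mm and 10.7 degrees, less where a joint would pass 70% of its speed; a pose out of reach is approached as far as the arm can. A call with a gripper value outside its range is refused whole. The fingers move at their own pace and stop on an object; the grip force is fixed at half the most. Time passes only in rows, so rows that repeat a pose let the fingers close. It gives the time, the measured TCP pose, the force and the opening at its end, in the units of the state.
- bot.get_obs(): the state, without advancing time (a new reading comes with each control period).
- eyes.camera(name): name is "side" or "top" or "wrist"; returns a dict with "color" (480x640x3 uint8, red, green, blue), "K" (3x3 intrinsics, pixels), "D" ([k1, k2, p1, p2, k3] as OpenCV has them; the pictures are not rectified), "R" (3x3) and "t" (3): a world point X has camera coordinates R X + t; the wrist camera has in their place "T_tool_cam" (4x4, takes a point from camera to tool coordinates, whose origin is the TCP and whose axes are the flange's). Camera axes: x right, y down, z forward; pixel columns grow to the right and rows downward; lengths in m; the calibration is good to about 2 mm. A picture is of the moment at which its call begins: read the wrist's pose just before it. There is no depth.
- job.job_done(): hands the job in, once; it reports no verdict.
The state is a dict: "clock": time; "joint_pos": joint angles; "joint_vel": joint speeds; "tau": joint torques, N m; "eef_pos": TCP position; "tool_rot": TCP orientation; "ft_force": force on the tool from outside, world axes, zero at the start; "ft_torque": the same for the moment, N m; "grip_width": finger opening in m.
Only numpy, scipy, OpenCV 4.12 (cv2) and the standard library are available. Lean on these libraries where they do the work, as an engineer would, in place of code of your own. Each camera call takes 0.05 s, during which the arm holds its last target.

## Working session

There is one attempt and no reset: what is moved stays moved. The work goes in short steps, Python scripts to look and compute and a shell command to move; the robot and the scene stay as the last step left them, time stands still between calls to the robot, and variables do not carry over. Pictures are saved under pics/ and viewed, and the job is handed in when it is done.

```bash
ls -la; mkdir -p pics; cat > h.py <<'E'
import numpy as np, cv2, json
from workcell import bot, eyes, job
def snap(n,f=None):
    c=eyes.camera(n)
    cv2.imwrite(f"pics/{f or n}.png",c["color"][:,:,::-1])
    np.savez(f"pics/{f or n}.npz",**{k:np.array(v) for k,v in c.items()})
    return c
E
python3 - <<'E'
from h import *
print(bot.get_obs())
for n in("side","top","wrist"):
    c=snap(n,n+"0")
    print(n,[ (k,np.round(v,4).tolist()) for k,v in c.items() if k!="color"])
E
```

```text
total 12
drwxr-xr-x  3 agent agent 4096 Dec  7 04:29 .
drwxr-xr-x 23 root  root  4096 Dec  7 04:29 ..
drwxr-xr-x  2 agent agent 4096 Dec  7 04:29 pics
{'clock': 0.0, 'joint_pos': array([ 1.29899440e+00,  2.41443003e-01,  3.72375042e-03,  1.33518296e+00,
       -1.92867885e-05,  1.57081389e+00]), 'joint_vel': array([ 0.00080437, -0.00041942,  0.00107183, -0.00156211,  0.00105251,
       -0.00017724]), 'tau': array([ 1.13689613e-03, -3.72317612e+01,  2.52406740e+01,  1.68822234e-02,
        1.92575631e-04,  1.08151517e-05]), 'eef_pos': array([0.13407138, 0.48103968, 0.23039777]), 'tool_rot': array([ 1.35491636e-01,  9.90777931e-01, -1.04453960e-03, -1.33091898e-04]), 'ft_force': array([-0.25435954,  0.79038961, -0.91430945]), 'ft_torque': array([-0.03057453,  0.07935824,  0.03194242]), 'grip_width': 0.08577880299669226}
side [('K', [[485.9525, 0.0, 319.4449], [0.0, 485.9525, 227.8651], [0.0, 0.0, 1.0]]), ('D', [0.0172, 0.0, 0.0, 0.0, 0.0]), ('R', [[0.9059, -0.4229, 0.022], [-0.2128, -0.4997, -0.8396], [0.3661, 0.7559, -0.5427]]), ('t', [-0.4241, 0.1918, 1.1641])]
top [('K', [[573.436, 0.0, 318.8674], [0.0, 573.436, 237.5989], [0.0, 0.0, 1.0]]), ('D', [0.0217, 0.0, 0.0, 0.0, 0.0]), ('R', [[-0.0295, -0.9991, -0.0293], [-0.9925, 0.0328, -0.1181], [0.119, 0.0256, -0.9926]]), ('t', [0.0287, 0.4704, 1.5714])]
wrist [('K', [[355.3395, 0.0, 321.9578], [0.0, 355.3395, 237.5417], [0.0, 0.0, 1.0]]), ('D', [-0.0218, 0.0, 0.0, 0.0, 0.0]), ('T_tool_cam', [[-0.0006, -0.9554, -0.2952, 0.0753], [1.0, -0.0006, -0.0, 0.0013], [-0.0001, -0.2952, 0.9554, -0.1423], [0.0, 0.0, 0.0, 1.0]])]
```

View pics/side0.png

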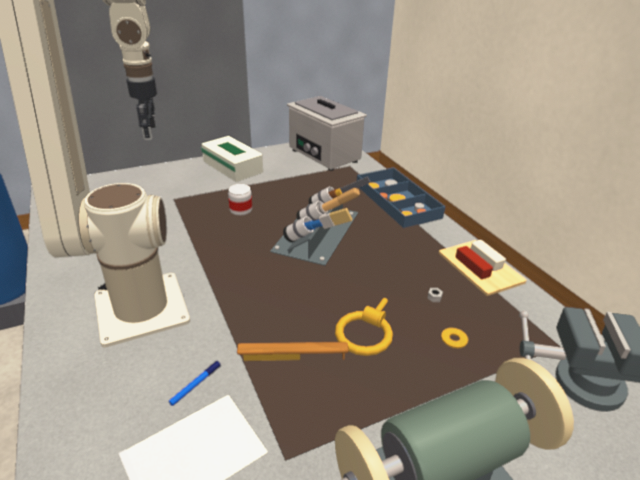

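View pics/top0.png

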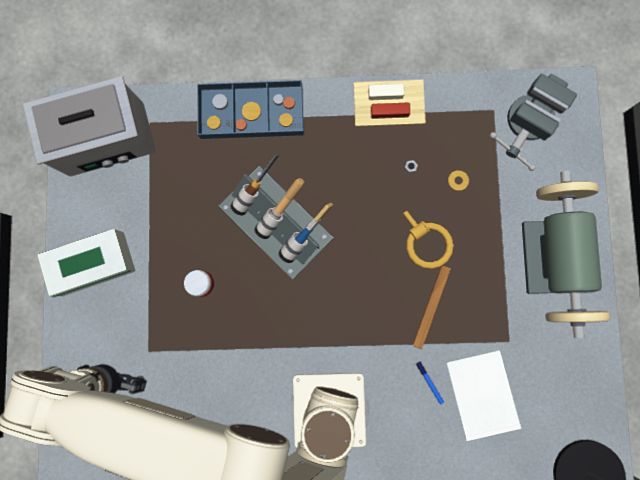

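View pics/wrist0.png

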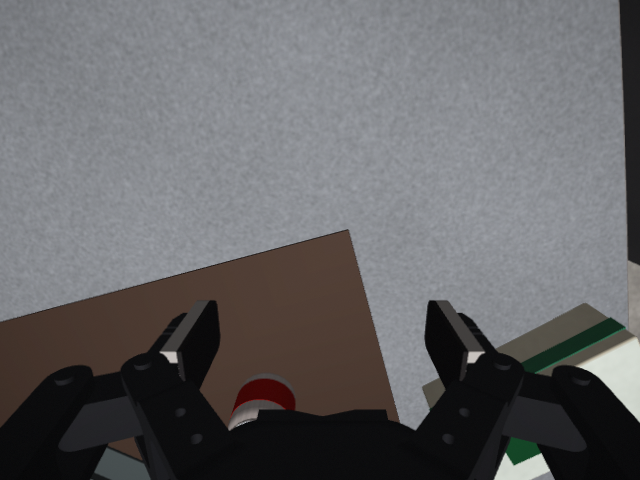

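The round brush is in the middle tube (top: butt near 298,182, tube near 268,222). I'll enlarge both views.

```bash
python3 - <<'E'
from h import *
a=cv2.imread("pics/top0.png")[145:290,205:345]; cv2.imwrite("pics/top0c.png",cv2.resize(a,None,fx=4,fy=4,interpolation=cv2.INTER_CUBIC))
a=cv2.imread("pics/side0.png")[170:270,260:370]; cv2.imwrite("pics/side0c.png",cv2.resize(a,None,fx=6,fy=6,interpolation=cv2.INTER_CUBIC))
E
```

```text
(no output)
```

View pics/top0c.png

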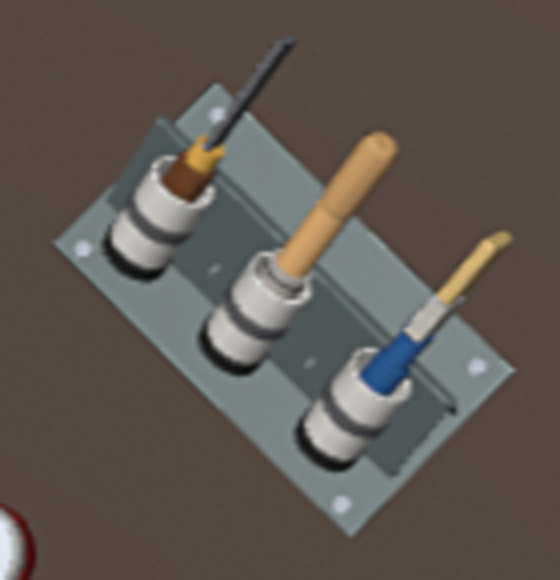

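View pics/side0c.png

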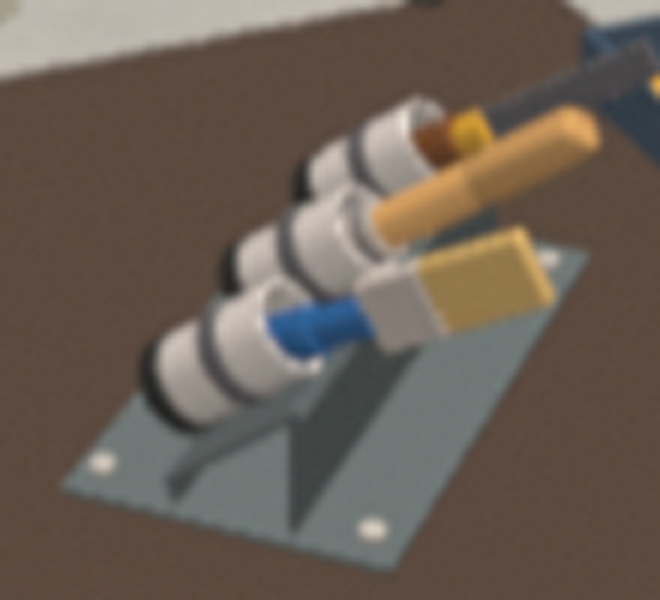

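```bash
cat >> h.py <<'E'
def proj(c,X):
    r,_=cv2.Rodrigues(np.array(c["R"]))
    return cv2.projectPoints(np.atleast_2d(np.array(X,float)),r,np.array(c["t"],float),np.array(c["K"]),np.array(c["D"]))[0][:,0]
def rackT(p):
    x,y,a=p[:3]; return np.array([[np.cos(a),-np.sin(a),0,x],[np.sin(a),np.cos(a),0,y],[0,0,1,.003],[0,0,0,1]])
E
cat > fit.py <<'E'
from h import *
from scipy.optimize import least_squares
T=dict(np.load("pics/top0.npz")); S=dict(np.load("pics/side0.npz"))
tu=lambda p:(np.array(p)+.5)/4-.5+[205,145]
su=lambda p:(np.array(p)+.5)/6-.5+[260,170]
t=.004
C={'nl':(-.0825,.15,t),'nt':(.0825,.15,t),'r':(.0825,-.15,t),'b':(-.0825,-.15,t)}
tp=tu([(55,243),(218,85),(514,370),(350,535)])
sp=su([(588,250),(392,570),(62,487)]) # r? 
def f(p):
    M=rackT(p); W=lambda q:(M[:3,:3]@np.array(q)+M[:3,3])
    P=[W(C[k]) for k in('nl','nt','r','b')]
    e=[(proj(T,P)-tp)]
    e+=[(proj(S,[W(C['r']),W(C['b'])])-su([(392,570),(62,487)]))]
    m=[W((p[3],y,.084)) for y in(.095,0,-.095)]
    e+=[proj(T,m)-tu([(184,182),(281,277),(383,375)])]
    return np.concatenate(e).ravel()
r=least_squares(f,[.45,.1,-.7,.0]); print("x y yaw xm",r.x); print(r.fun.reshape(-1,2).round(1).tolist())
def g(X): return np.concatenate([proj(T,X[:3])-tu(pt),proj(S,X[:3])-su(ps)]).ravel()
for pt,ps,n in[((381,143),(580,130),'butt'),((335,213),(468,188),'step')]:
    q=least_squares(g,[.5,.1,.12]); print(n,q.x,q.fun.round(1))
M=rackT(r.x)
fl=M@np.array([r.x[3]-.07*np.cos(.698),0,.084-.07*np.sin(.698),1]);mo=M@np.array([r.x[3],0,.084,1]);print("floor",fl[:3],"mouth",mo[:3])
E
python3 fit.py
```

```text
x y yaw xm [ 0.52409574  0.13670526 -0.8073789   0.01132461]
[[-0.3, 0.1], [-0.2, -0.8], [0.3, 0.3], [0.1, 0.8], [0.3, -0.2], [0.2, -0.3], [0.0, -0.1], [0.4, 0.2], [-0.2, 0.1]]
butt [0.60415175 0.05587172 0.16241425] [-0.2  0.6  0.6 -0.1]
step [0.56643689 0.09004755 0.12221862] [-0.3  0.8  0.9 -0.1]
floor [0.49484669 0.16726925 0.04201193] mouth [0.53192552 0.12852349 0.087     ]
```

```bash
cat > ov.py <<'E'
from h import *
import sys
p=[.5241,.1367,-.8074,.0113]; M=rackT(p)
d=lambda a:np.array([np.cos(a),0,np.sin(a)])
th=np.radians(40); perp=np.array([-np.sin(th),0,np.cos(th)])
mo=np.array([p[3],0,.084])
el=np.radians(40-6.5); ax=d(el); lip=mo-.0045*perp
def W(q): return M[:3,:3]@q+M[:3,3]
pts=[W(lip),W(lip+.07*ax),W(lip+.13*ax)]
print(np.round(pts,4))
def circ(c,ax,r):
    u=np.array([0,1,0]);v=np.cross(ax,u); return [W(c+r*(np.cos(t)*u+np.sin(t)*v)) for t in np.linspace(0,6.283,40)]
for n,b,s in(("top",(205,145,345,290),4),("side",(260,170,370,270),6)):
    c=dict(np.load(f"pics/{n}0.npz")); im=cv2.imread(f"pics/{n}0.png")[b[1]:b[3],b[0]:b[2]]; im=cv2.resize(im,None,fx=s,fy=s,interpolation=cv2.INTER_CUBIC)
    for cc,a,r,col in((lip+.13*ax,ax,.013,(0,255,0)),(lip+.07*ax,ax,.013,(255,0,255)),(mo,d(th),.020,(0,0,255)),(mo+[0,.095,0],d(th),.023,(0,0,255)),(mo-[0,.095,0],d(th),.023,(0,0,255)),(mo-.07*d(th),d(th),.023,(0,255,255))):
        q=((proj(c,circ(cc,a,r))-[b[0],b[1]]+.5)*s-.5).round().astype(np.int32)
        cv2.polylines(im,[q],True,col,1)
    cv2.imwrite(f"pics/ov_{n}.png",im)
E
python3 ov.py; python3 -c "
import cv2,numpy as np
a=cv2.imread('pics/ov_top.png');b=cv2.imread('pics/ov_side.png')
cv2.imwrite('pics/ov1.png',a)"
```

```text
[[0.5339 0.1264 0.0836]
 [0.5743 0.0843 0.1222]
 [0.6089 0.0481 0.1553]]
```

View pics/ov1.png

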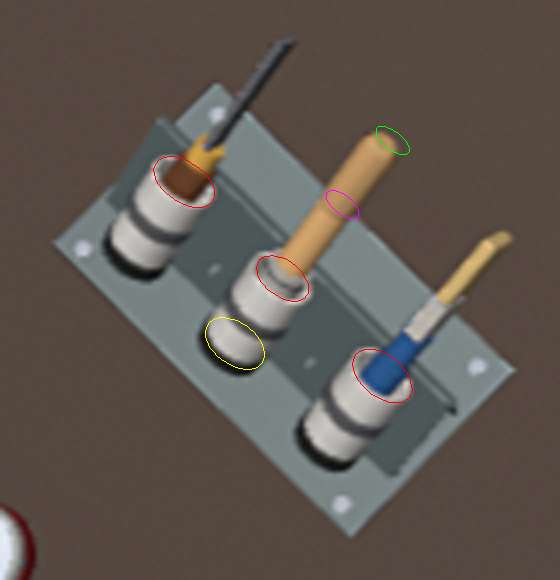

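View pics/ov_side.png

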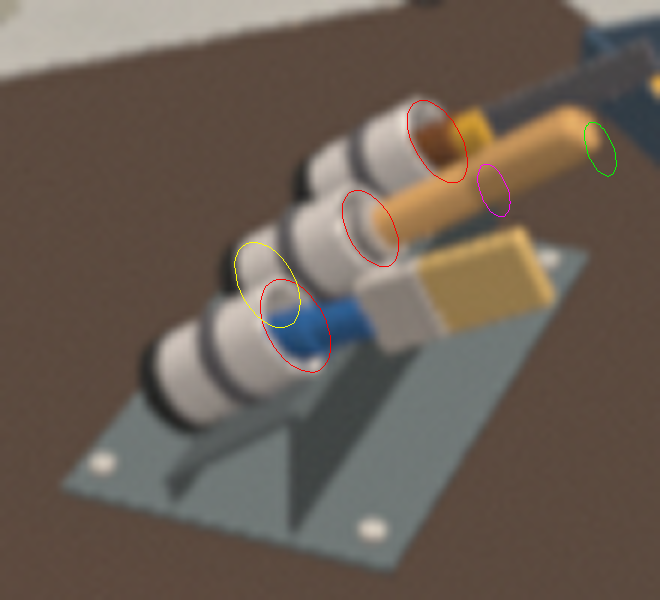

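```bash
cat >> h.py <<'E'
from scipy.spatial.transform import Rotation as Ro
YAW=-.8074
def Rt(el,flip=False,yaw=YAW):
    a=np.array([np.cos(yaw)*np.cos(el),np.sin(yaw)*np.cos(el),np.sin(el)])
    y=np.array([-np.sin(yaw),np.cos(yaw),0]); x=-a
    if flip: x,y=a,-y
    return np.column_stack([x,y,np.cross(x,y)])
def delta(p,R,p0=None,R0=None):
    o=bot.get_obs()
    if p0 is None: p0=o["eef_pos"]; R0=Ro.from_quat(o["tool_rot"]).as_matrix()
    print("travel",(R0.T@(np.array(p)-p0)).round(4).tolist(),"dr",Ro.from_matrix(R0.T@R).as_rotvec().round(4).tolist())
def st():
    o=bot.get_obs(); print("t",round(o["clock"],2),"q",o["joint_pos"].round(3),"p",o["eef_pos"].round(4),"F",o["ft_force"].round(1),"w",round(o["grip_width"],4))
    R=Ro.from_quat(o["tool_rot"]).as_matrix(); print("x",R[:,0].round(3),"y",R[:,1].round(3),"z",R[:,2].round(3)); return o,R
E
python3 - <<'E'
from h import *
el=np.radians(36)
R=Rt(el); print(R.round(3))
butt=np.array([.606,.053,.160]); G=butt+.098*R[:,0]; print("G",G)
p=G+R[:,2]*(.019-.14); print(p); delta(p,R)
E
```

```text
[[-0.559  0.722  0.406]
 [ 0.585  0.691 -0.425]
 [-0.588  0.    -0.809]]
G [0.55118492 0.11028182 0.10239705]
[0.50201263 0.16166691 0.2002881 ]
travel [-0.4402, -0.209, 0.0307] dr [0.1667, -0.6126, 0.5182]
```

```bash
python3 -m crank '{"dr":[[0.03,-0.1,0.09],[0.06,-0.2,0.17],[0.08,-0.3,0.26],[0.11,-0.4,0.35],[0.14,-0.5,0.43],[0.167,-0.613,0.518],[0.167,-0.613,0.518],[0.167,-0.613,0.518],[0.167,-0.613,0.518],[0.167,-0.613,0.518]],"travel":[[-0.05,-0.02,0.0],[-0.1,-0.045,0.0],[-0.15,-0.07,0.0],[-0.2,-0.095,0.01],[-0.25,-0.12,0.01],[-0.3,-0.14,0.02],[-0.35,-0.165,0.02],[-0.4,-0.19,0.03],[-0.44,-0.209,0.03],[-0.44,-0.209,0.03]],"hand":[0.085,0.085,0.085,0.085,0.085,0.085,0.085,0.085,0.085,0.085]}'; python3 - <<'E'
from h import *
st(); snap("wrist","w1"); snap("side","s1")
E
```

```text
clock: 1.4
eef_pos: [0.5029, 0.1596, 0.201]
tool_rot: [0.376, 0.874, -0.122, 0.284]
ft_force: [0.2, -0.3, -0.2]
grip_width: 0.0849
t 1.4 q [ 0.65   0.241 -0.235  1.016 -0.624  1.437] p [0.5029 0.1596 0.201 ] F [ 0.2 -0.3 -0.2] w 0.0849
x [-0.556  0.588 -0.588] y [0.726 0.688 0.001] z [ 0.405 -0.426 -0.809]
```

View pics/w1.png

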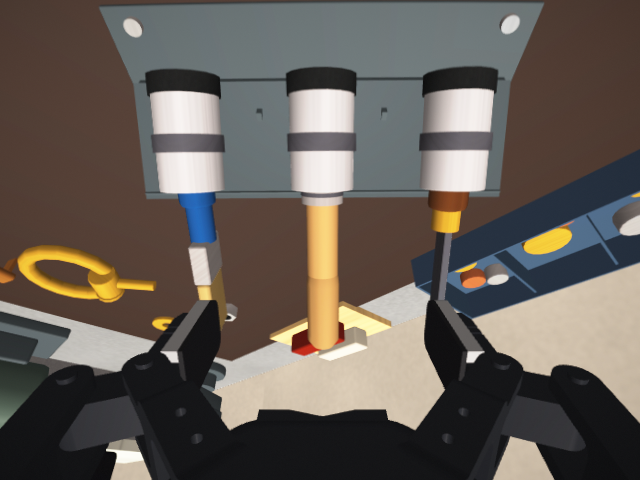

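View pics/s1.png

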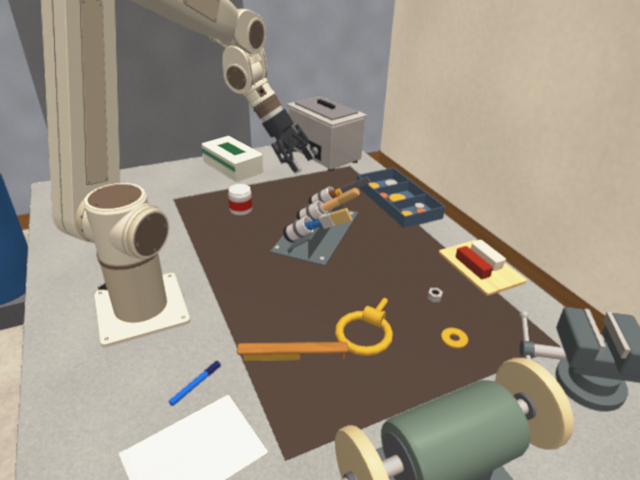

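```bash
python3 - <<'E'
from h import *
a=cv2.imread("pics/w1.png")[160:370,270:380]; cv2.imwrite("pics/w1c.png",cv2.resize(a,None,fx=2.8,fy=2.8,interpolation=cv2.INTER_CUBIC))
E
```

```text
(no output)
```

View pics/w1c.png

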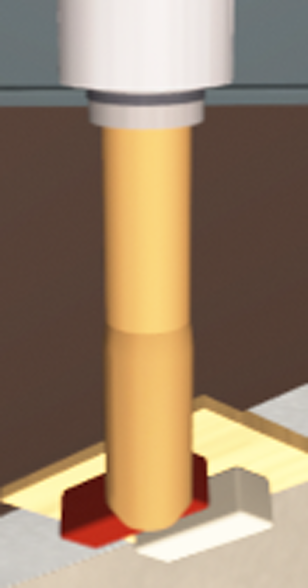

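```bash
python3 - <<'E'
from h import *
from scipy.optimize import least_squares
o,R=st(); c=dict(np.load("pics/w1.npz")); T=c["T_tool_cam"]; p=o["eef_pos"]
def pix(X):
    q=(np.array(X)-p)@R; q=(q-T[:3,3])@T[:3,:3]
    return cv2.projectPoints(q,np.zeros(3),np.zeros(3),c["K"],c["D"])[0][:,0],q[:,2]
def pts(v):
    b=v[:3]; el=v[3]; M=Rt(el); a=-M[:,0]; up=-M[:,2]
    return [b+.013*up*0.7, b-.06*a+.0125*up, b-.12*a+.0155*up, b, b-.06*a,b-.12*a]
def f(v):
    q,z=pix(pts(v)); 
    return np.r_[(q[:3]-[(322.5,347),(323.2,278.6),(322.5,205.4)]).ravel(), (355*.026/z[0]-31.2), 355*.024/z[4]-30, 355*.024/z[5]-31.4, 0*(v[3]-np.radians(34))]
for e in(.55,.6,.65):
    r=least_squares(f,[.606,.053,.16,e]); print(r.x[:3],np.degrees(r.x[3]),r.fun.round(1)); 
mo=np.array([.5319,.1285,.087]); th=np.radians(40); M=Rt(th)
q,z=pix([mo-.023*M[:,2], mo+.0*M[:,2], mo+.07*M[:,0]-.023*M[:,2]+0*M[:,0],mo-.023*M[:,2]+.0*mo+ .023*M[:,1]]); print(q,z)
E
```

```text
t 1.5 q [ 0.654  0.241 -0.235  1.017 -0.623  1.438] p [0.5016 0.1617 0.2009] F [ 0.6 -0.8 -0.1] w 0.0851
x [-0.559  0.586 -0.587] y [0.723 0.691 0.   ] z [ 0.405 -0.424 -0.81 ]
[0.60779318 0.05300472 0.15990568] 40.00870202641352 [ 0.3 -0.4 -0.5  1.4  0.2 -0.9 -0.  -0.8 -0.7  0. ]
[0.60779319 0.05300472 0.15990568] 40.00870858257735 [ 0.3 -0.4 -0.5  1.4  0.2 -0.9 -0.  -0.8 -0.7  0. ]
[0.60779318 0.05300473 0.15990568] 40.0086922837776 [ 0.3 -0.4 -0.5  1.4  0.2 -0.9 -0.  -0.8 -0.7  0. ]
[[318.7966092  195.64716022]
 [319.09783365 192.17078201]
 [318.43407311  85.51968689]
 [352.74391603 195.61109913]] [0.24066769 0.26306796 0.22478692 0.2406375 ]
```

```bash
python3 - <<'E'
import re
s=open('fit.py').read()
s=s.replace("'step')]","'step'),((455,410),(295,415),'brk'),((455,410),(418,350),'brk2')]")
exec(s)
for X in([.552,.110,.102],[.607,.053,.16]): print((np.linalg.inv(M)@np.r_[X,1]).round(4))
q=least_squares(g,[.5,.1,.12])
pt,ps=(455,410),(295,415); q=least_squares(g,[.5,.1,.12]); print((np.linalg.inv(M)@np.r_[q.x,1]).round(4))
E
```

```text
x y yaw xm [ 0.52409574  0.13670526 -0.8073789   0.01132461]
[[-0.3, 0.1], [-0.2, -0.8], [0.3, 0.3], [0.1, 0.8], [0.3, -0.2], [0.2, -0.3], [0.0, -0.1], [0.4, 0.2], [-0.2, 0.1]]
butt [0.60415175 0.05587172 0.16241425] [-0.2  0.6  0.6 -0.1]
step [0.56643689 0.09004755 0.12221862] [-0.3  0.8  0.9 -0.1]
brk [0.44064283 0.01456838 0.07331989] [ 0.1 -0.3 -0.3  0. ]
brk2 [0.46389523 0.00328999 0.10523006] [  3.7 -10.4 -10.9   1.1]
floor [0.49484669 0.16726925 0.04201193] mouth [0.53192552 0.12852349 0.087     ]
[0.0386 0.0017 0.099  1.    ]
[0.1178 0.002  0.157  1.    ]
[ 0.0305 -0.1447  0.0703  1.    ]
```

```bash
python3 -m crank '{"dr":[[0,0,0],[0,0,0],[0,0,0],[0,0,0],[0,0,0],[0,0,0]],"travel":[[-0.003,0.002,0.04],[-0.003,0.002,0.08],[-0.003,0.002,0.11],[-0.003,0.002,0.13],[-0.003,0.002,0.141],[-0.003,0.002,0.141]],"hand":[0.065,0.065,0.065,0.065,0.065,0.065]}'; python3 - <<'E'
from h import *
st(); snap("wrist","w2"); snap("side","s2")
a=cv2.imread("pics/s2.png")[120:280,230:400]; b=cv2.resize(a,(510,480),interpolation=cv2.INTER_CUBIC)
cv2.imwrite("pics/m2.png",cv2.resize(np.hstack([b,cv2.imread("pics/w2.png")]),(800,334)))
E
```

```text
clock: 2.25
eef_pos: [0.5619, 0.1027, 0.0884]
tool_rot: [0.373, 0.875, -0.121, 0.284]
ft_force: [0.1, 0.9, 0.0]
grip_width: 0.0649
t 2.25 q [ 0.485  0.388 -0.372  0.614 -0.6    1.23 ] p [0.5619 0.1027 0.0884] F [0.1 0.9 0. ] w 0.0649
x [-0.56   0.584 -0.587] y [ 0.722  0.692 -0.   ] z [ 0.406 -0.424 -0.81 ]
```

View pics/m2.png

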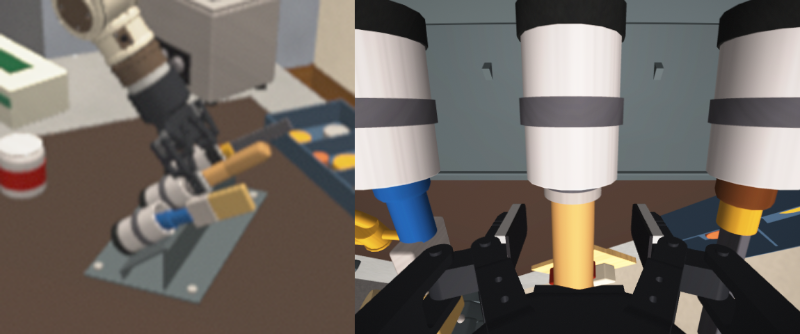

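Fingers straddle the handle, roughly centred and clear of the neighbours. Closing.

```bash
python3 -m crank '{"dr":[[0,0,0],[0,0,0],[0,0,0],[0,0,0],[0,0,0]],"travel":[[0,0,0],[0,0,0],[0,0,0],[0,0,0],[0,0,0]],"hand":[0.0,0.0,0.0,0.0,0.0]}'; python3 - <<'E'
from h import *
st(); snap("wrist","w3")
E
```

```text
clock: 2.98
eef_pos: [0.5623, 0.1017, 0.0894]
tool_rot: [0.374, 0.875, -0.121, 0.284]
ft_force: [-4.4, -1.3, 6.3]
grip_width: 0.0222
t 2.98 q [ 0.484  0.387 -0.372  0.614 -0.601  1.23 ] p [0.5623 0.1017 0.0894] F [-4.4 -1.3  6.3] w 0.0222
x [-0.559  0.585 -0.588] y [0.723 0.691 0.001] z [ 0.407 -0.425 -0.809]
```

View pics/w3.png

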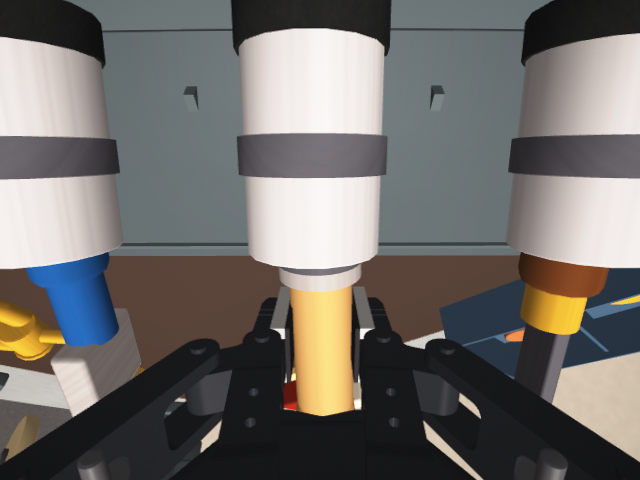

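```bash
python3 -m crank '{"dr":[[0,0,0],[0,0,0],[0,0,0],[0,0,0],[0,0,0],[0,0,0],[0,0,0]],"travel":[[-0.01,0,-0.001],[-0.03,0,-0.002],[-0.055,0,-0.004],[-0.08,0,-0.006],[-0.105,0,-0.008],[-0.13,0,-0.01],[-0.13,0,-0.01]],"hand":[0.0,0.0,0.0,0.0,0.0,0.0,0.0]}'; python3 - <<'E'
from h import *
st(); snap("wrist","w4"); snap("side","s4")
a=cv2.imread("pics/s4.png")[100:280,230:420]; b=cv2.resize(a,(507,480),interpolation=cv2.INTER_CUBIC)
cv2.imwrite("pics/m4.png",cv2.resize(np.hstack([b,cv2.imread("pics/w4.png")]),(800,334)))
E
```

```text
clock: 3.9
eef_pos: [0.6336, 0.0288, 0.1763]
tool_rot: [0.376, 0.873, -0.119, 0.286]
ft_force: [0.7, 0.3, -2.7]
grip_width: 0.0222
t 3.9 q [ 0.3    0.328 -0.2    0.724 -0.554  1.021] p [0.6336 0.0288 0.1763] F [ 0.7  0.3 -2.7] w 0.0222
x [-0.554  0.588 -0.59 ] y [0.725 0.689 0.007] z [ 0.41  -0.424 -0.807]
```

View pics/m4.png

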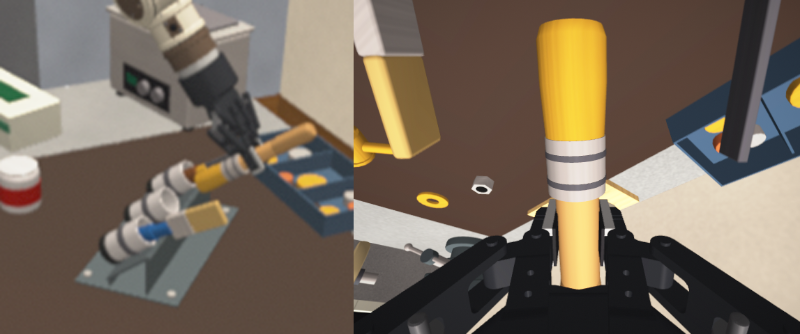

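```bash
python3 -m crank '{"dr":[[0,0,0],[0,0,0],[0,0,0],[0,0,0],[0,0,0],[0,0,-0.17],[0,0,-0.34]],"travel":[[-0.025,0,-0.035],[-0.05,0,-0.07],[-0.07,0,-0.11],[-0.065,0,-0.15],[-0.06,0,-0.167],[-0.06,0,-0.167],[-0.06,0,-0.167]],"hand":[0.0,0.0,0.0,0.0,0.0,0.0,0.0]}'; python3 - <<'E'
from h import *
st()
E
```

```text
clock: 4.88
eef_pos: [0.596, 0.0668, 0.3428]
tool_rot: [0.217, 0.926, -0.168, 0.259]
ft_force: [-0.2, 0.0, -2.1]
grip_width: 0.0223
t 4.88 q [ 0.392  0.196  0.078  1.195 -0.578  0.775] p [0.596  0.0668 0.3428] F [-0.2  0.  -2.1] w 0.0223
x [-0.772  0.315 -0.552] y [ 0.489  0.85  -0.199] z [ 0.406 -0.423 -0.81 ]
```

```bash
python3 -m crank '{"dr":[[0,0,-0.18],[0,0,-0.36],[0,0,-0.54],[0,0,-0.72],[0,0,-0.9],[0,0,-1.08],[0,0,-1.26],[0,0,-1.44],[0,0,-1.6],[0,0,-1.6]],"travel":[[0,0,0],[0,0,0],[0,0,0],[0,0,0],[0,0,0],[0,0,0],[0,0,0],[0,0,0],[0,0,0],[0,0,0]],"hand":[0,0,0,0,0,0,0,0,0,0]}';python3 -m crank '{"dr":[[0,0,-0.18],[0,0,-0.36],[0,0,-0.54],[0,0,-0.72],[0,0,-0.9],[0,0,-1.08],[0,0,-1.2],[0,0,-1.2]],"travel":[[0,0,0],[0,0,0],[0,0,0],[0,0,0],[0,0,0],[0,0,0],[0,0,0],[0,0,0]],"hand":[0,0,0,0,0,0,0,0]}'; python3 - <<'E'
from h import *
o,R=st(); snap("wrist","w5"); snap("side","s5"); snap("top","t5")
a=cv2.imread("pics/s5.png")[60:240,230:420]; b=cv2.resize(a,(507,480),interpolation=cv2.INTER_CUBIC)
cv2.imwrite("pics/m5.png",cv2.resize(np.hstack([b,cv2.imread("pics/w5.png")]),(800,334)))
E
```

```text
clock: 6.12
eef_pos: [0.5961, 0.0663, 0.3426]
tool_rot: [-0.51, 0.803, -0.302, 0.06]
ft_force: [-0.5, 0.9, -0.8]
grip_width: 0.0224
clock: 7.12
eef_pos: [0.5963, 0.0661, 0.3432]
tool_rot: [0.874, -0.376, 0.284, 0.12]
ft_force: [-0.2, -0.7, -1.0]
grip_width: 0.0222
t 7.12 q [ 0.391  0.196  0.079  1.195 -0.578 -2.016] p [0.5963 0.0661 0.3432] F [-0.2 -0.7 -1. ] w 0.0222
x [ 0.556 -0.588  0.587] y [-0.725 -0.689 -0.003] z [ 0.406 -0.424 -0.81 ]
```

View pics/m5.png

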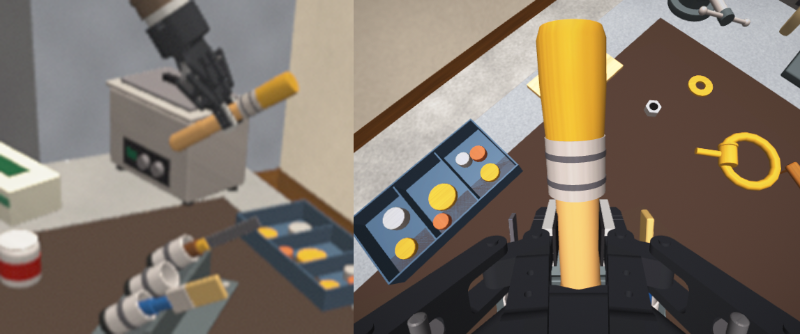

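View pics/w5.png

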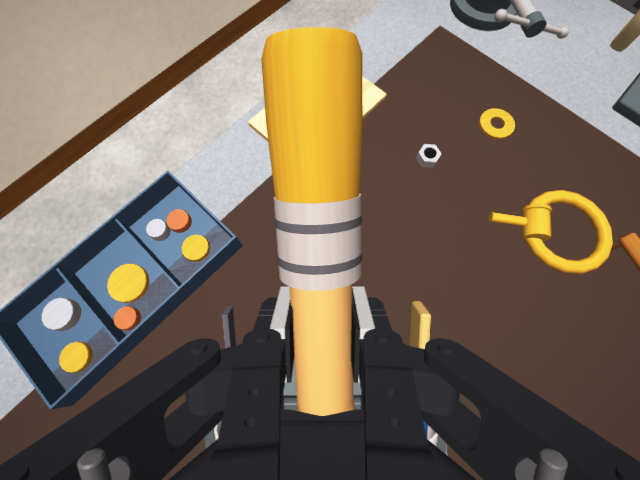

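```bash
python3 - <<'E'
from h import *
a=cv2.imread("pics/s5.png")[85:155,285:355]; b=cv2.resize(a,(400,400),interpolation=cv2.INTER_CUBIC)
t=cv2.imread("pics/t5.png"); 
cv2.imwrite("pics/m5b.png",b)
cv2.imwrite("pics/t5c.png",cv2.resize(t[100:260,210:370],(640,600)[:1]*2 if 0 else (600,600),interpolation=cv2.INTER_CUBIC))
E
```

```text
(no output)
```

View pics/m5b.png

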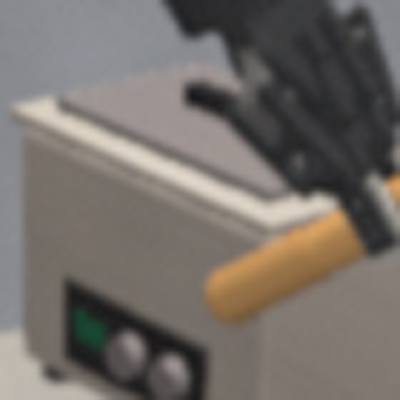

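View pics/t5c.png

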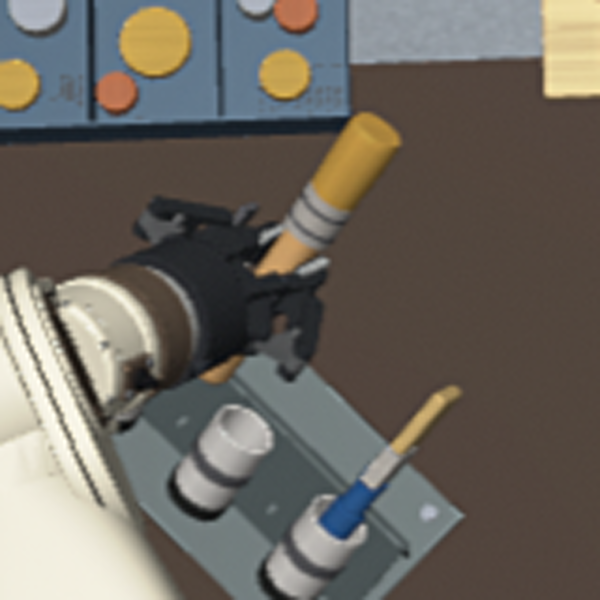

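```bash
cat > bfit.py <<'E'
from h import *
from scipy.optimize import least_squares
o,R=st(); W=dict(np.load("pics/w5.npz")); T=W["T_tool_cam"]; p=o["eef_pos"]
S=dict(np.load("pics/s5.npz")); TP=dict(np.load("pics/t5.npz"))
def pix(X):
    q=(np.array(X)-p)@R; q=(q-T[:3,3])@T[:3,:3]
    return cv2.projectPoints(q,np.zeros(3),np.zeros(3),W["K"],W["D"])[0][:,0]
def f(v):
    b=v[:3]; M=Rt(v[3],yaw=v[4]); a=-M[:,0]; up=-M[:,2]
    w=pix([b+.12*a+.0155*up,b+.15*a+.0155*up,b+.2*a+.0165*up])-[(320,287),(318.5,198),(312.5,36)]
    w[2,1]*=.3; w*=.7
    s=proj(S,[b,b+.2*a])-[(324.9,137.2),(385.8,106.2)]
    t=proj(TP,[b,b+.2*a])-[(268,199.5),(310.8,134.9)]; t[0]*=.5
    return np.r_[w.ravel(),s.ravel(),t.ravel()]
r=least_squares(f,[.54,.12,.28,.6,-.8],loss="soft_l1"); v=r.x; print(v[:3],np.degrees(v[3:])); print(f(v).round(1))
M=Rt(v[3],yaw=v[4]); a=-M[:,0]
print("butt in tool",((v[:3]-p)@R).round(4),"axis in tool",(a@R).round(4))
E
python3 bfit.py
```

```text
t 7.28 q [ 0.39   0.196  0.079  1.195 -0.578 -2.017] p [0.5965 0.066  0.3435] F [-1.4  0.  -0.7] w 0.0225
x [ 0.557 -0.588  0.587] y [-0.725 -0.689 -0.003] z [ 0.407 -0.424 -0.809]
[0.53284041 0.13138414 0.3012968 ] [ 33.22761487 -44.75202148]
[ 0.3 -0.6 -0.5  2.   0.2 -0.9 -1.8  0.4  3.  -0.5 -1.8 -0.2  0.6 -1. ]
butt in tool [-0.0986  0.0012 -0.0194] axis in tool [ 0.9985 -0.0262  0.0476]
```

```bash
cat > plan.py <<'E'
from h import *
import sys
o,R=st(); p=o["eef_pos"]
bt=np.array([-.0986,.0012,-.0194]); at=np.array([.9985,-.032,.0476]); at/=np.linalg.norm(at)
mo=np.array([.532,.1285,.087]); u=-Rt(np.radians(40))[:,0]
a=-Rt(np.radians(38))[:,0]; cur=R@at
ax=np.cross(cur,a); n=np.linalg.norm(ax); Rn=Ro.from_rotvec(ax/n*np.arcsin(n)).as_matrix()@R
B=mo+float(sys.argv[1])*u
P=B-Rn@bt
print("butt now",p+R@bt,"target butt",B,"P",P); delta(P,Rn); print("u in new tool",(u@Rn).round(4), "u in cur", (u@R).round(4))
E
python3 plan.py 0.04
```

```text
t 7.28 q [ 0.39   0.196  0.079  1.195 -0.578 -2.017] p [0.5965 0.066  0.3435] F [-1.4  0.  -0.7] w 0.0225
x [ 0.557 -0.588  0.587] y [-0.725 -0.689 -0.003] z [ 0.407 -0.424 -0.809]
butt now [0.53286525 0.13137597 0.30130118] target butt [0.55318509 0.10636156 0.1127115 ] P [0.61218172 0.04188885 0.16233436]
travel [-0.0835, 0.0058, 0.1632] dr [0.0013, 0.0832, 0.0278]
u in new tool [ 0.9994 -0.032   0.0127] u in cur [ 0.9975 -0.0043 -0.0704]
```

```bash
python3 -m crank '{"dr":[[0,0.083,0.028],[0,0.083,0.028],[0,0.083,0.028],[0,0.083,0.028],[0,0.083,0.028],[0,0.083,0.028],[0,0.083,0.028]],"travel":[[-0.01,0.001,0.02],[-0.03,0.002,0.06],[-0.05,0.004,0.1],[-0.07,0.005,0.14],[-0.083,0.006,0.163],[-0.083,0.006,0.163],[-0.083,0.006,0.163]],"hand":[0,0,0,0,0,0,0]}'; python3 - <<'E'
from h import *
st(); snap("wrist","w6"); snap("side","s6"); snap("top","t6")
a=cv2.imread("pics/s6.png")[130:260,270:400]; b=cv2.resize(a,(600,600),interpolation=cv2.INTER_CUBIC);cv2.imwrite("pics/s6c.png",b)
a=cv2.imread("pics/t6.png")[140:280,210:350]; b=cv2.resize(a,(600,600),interpolation=cv2.INTER_CUBIC);cv2.imwrite("pics/t6c.png",b)
E
python3 plan.py 0.04
```

```text
clock: 8.15
eef_pos: [0.6132, 0.0417, 0.1646]
tool_rot: [0.856, -0.382, 0.323, 0.131]
ft_force: [-0.4, -0.4, -1.8]
grip_width: 0.0221
t 8.15 q [ 0.37   0.317 -0.296  0.637 -0.647 -2.04 ] p [0.6132 0.0417 0.1646] F [-0.4 -0.4 -1.8] w 0.0221
x [ 0.5   -0.569  0.653] y [-0.738 -0.674 -0.022] z [ 0.452 -0.471 -0.757]
t 8.3 q [ 0.37   0.316 -0.296  0.636 -0.647 -2.041] p [0.6135 0.0419 0.1652] F [ 0.7 -0.4 -1. ] w 0.0223
x [ 0.499 -0.569  0.653] y [-0.738 -0.674 -0.023] z [ 0.454 -0.471 -0.757]
butt now [0.55455503 0.10637161 0.11548342] target butt [0.55318509 0.10636156 0.1127115 ] P [0.61220178 0.04190515 0.16233168]
travel [-0.0025, 0.001, 0.0016] dr [-0.0, -0.0017, -0.0005]
u in new tool [ 0.9994 -0.0321  0.0127] u in cur [ 0.9994 -0.0326  0.0144]
```

View pics/s6c.png

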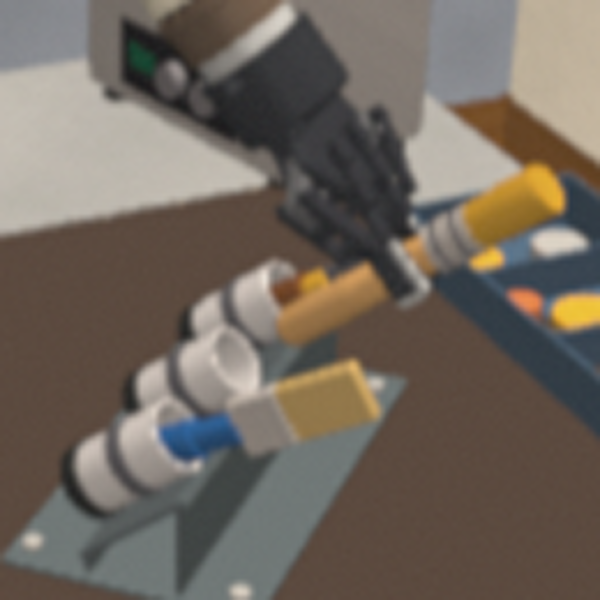

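View pics/t6c.png

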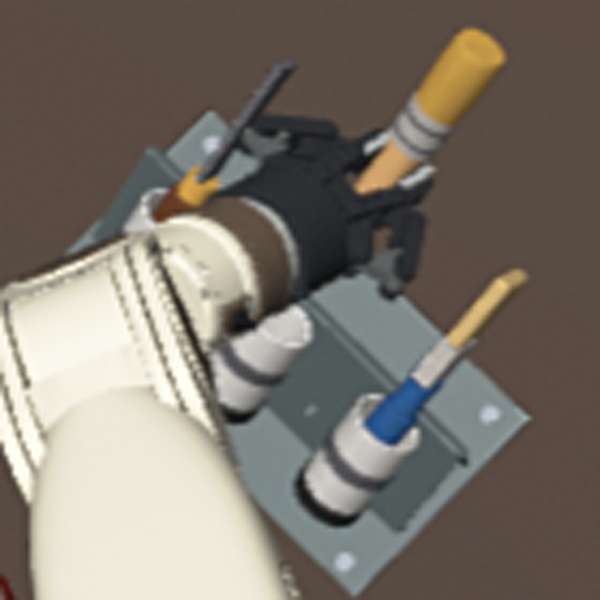

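View pics/w6.png

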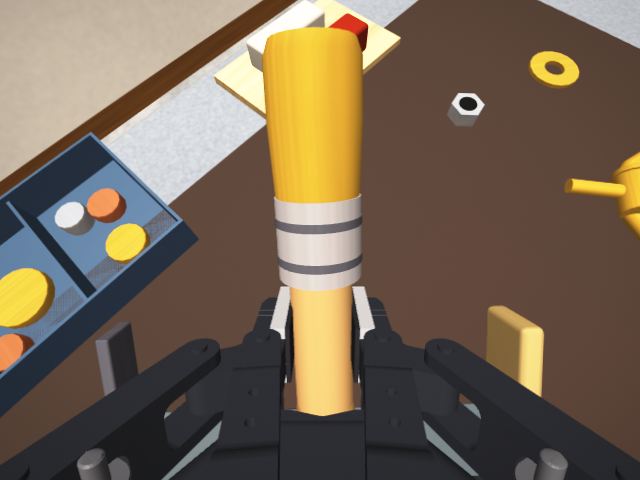

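```bash
cat > chk.py <<'E'
from h import *
c=dict(np.load("pics/s6.npz"))
mo=np.array([.532,.1285,.087]); u=-Rt(np.radians(40))[:,0]
cv=lambda q:((q-[270,130])*4.615).round(0)
print("mouth",cv(proj(c,mo)),"axis pts +40mm",cv(proj(c,mo+.04*u)),"foot",cv(proj(c,mo-.07*u)))
for e,y in((36,-46.3),(38,-46.3),(40,-46.3),(38,-44)):
    a=-Rt(np.radians(e),yaw=np.radians(y))[:,0]; B=np.array([.5546,.1064,.1155]); print(e,y,cv(proj(c,[B,B+.2*a])).tolist())
E
python3 chk.py
```

```text
mouth [[237. 358.]] axis pts +40mm [[284. 332.]] foot [[158. 401.]]
36 -46.3 [[286.0, 328.0], [562.0, 204.0]]
38 -46.3 [[286.0, 328.0], [555.0, 194.0]]
40 -46.3 [[286.0, 328.0], [549.0, 184.0]]
38 -44 [[286.0, 328.0], [558.0, 189.0]]
```

```bash
python3 -m crank '{"dr":[[0,0,0],[0,0,0],[0,0,0],[0,0,0],[0,0,0]],"travel":[[-0.0025,0.001,0.002],[-0.02,0.002,0.002],[-0.035,0.002,0.0015],[-0.055,0.003,0.001],[-0.055,0.003,0.001]],"hand":[0,0,0,0,0]}'; python3 - <<'E'
from h import *
st(); snap("side","s7"); 
a=cv2.imread("pics/s7.png")[130:260,270:400]; b=cv2.resize(a,(600,600),interpolation=cv2.INTER_CUBIC);cv2.imwrite("pics/s7c.png",b)
E
```

```text
clock: 8.93
eef_pos: [0.5811, 0.0709, 0.1243]
tool_rot: [0.857, -0.38, 0.321, 0.133]
ft_force: [-0.0, 0.2, -0.7]
grip_width: 0.0225
t 8.93 q [ 0.449  0.348 -0.371  0.594 -0.669 -1.949] p [0.5811 0.0709 0.1243] F [-0.   0.2 -0.7] w 0.0225
x [ 0.506 -0.566  0.651] y [-0.737 -0.676 -0.015] z [ 0.449 -0.472 -0.759]
```

View pics/s7c.png

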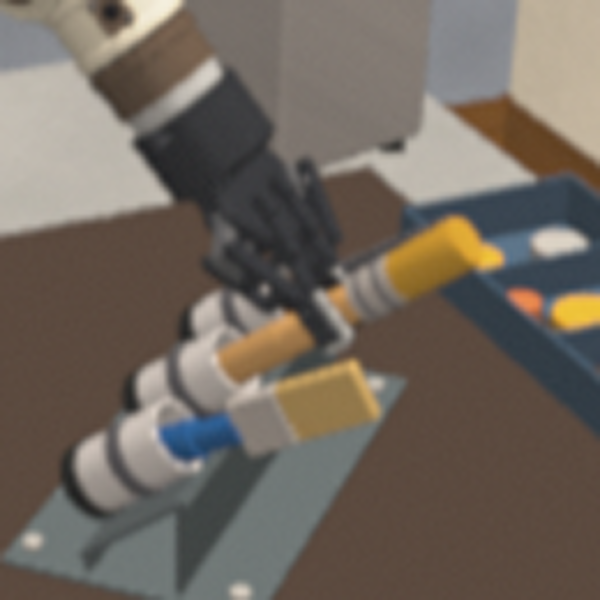

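```bash
python3 -m crank '{"dr":[[0,0,0],[0,0,0],[0,0,0],[0,0,0]],"travel":[[-0.015,0.0005,0],[-0.03,0.001,-0.0005],[-0.042,0.0015,-0.0005],[-0.042,0.0015,-0.0005]],"hand":[0,0,0,0]}'; python3 - <<'E'
from h import *
st()
E
```

```text
clock: 9.48
eef_pos: [0.5596, 0.0935, 0.0984]
tool_rot: [0.857, -0.38, 0.321, 0.133]
ft_force: [0.1, -0.6, -0.6]
grip_width: 0.0223
t 9.47 q [ 0.51   0.377 -0.41   0.573 -0.684 -1.871] p [0.5596 0.0935 0.0984] F [ 0.1 -0.6 -0.6] w 0.0223
x [ 0.504 -0.567  0.652] y [-0.737 -0.675 -0.017] z [ 0.45  -0.472 -0.758]
```

```bash
for i in 1; do python3 -m crank '{"dr":[[0,0,0],[0,0,0],[0,0,0]],"travel":[[-0.005,0,0],[-0.008,0,0],[-0.008,0,0]],"hand":[0,0,0]}'; done; python3 - <<'E'
from h import *
o,R=st(); b=o["eef_pos"]+R@np.array([-.0986,.0012,-.0194]); mo=np.array([.532,.1285,.087]); print(((b-mo)@Rt(np.radians(40))).round(4))
E
```

```text
clock: 9.85
eef_pos: [0.5565, 0.0977, 0.0942]
tool_rot: [0.856, -0.381, 0.322, 0.132]
ft_force: [0.0, 1.1, -0.9]
grip_width: 0.0222
t 9.85 q [ 0.521  0.383 -0.415  0.569 -0.686 -1.856] p [0.5565 0.0977 0.0942] F [ 0.   1.1 -0.9] w 0.0222
x [ 0.502 -0.568  0.652] y [-0.738 -0.674 -0.019] z [ 0.451 -0.472 -0.758]
[ 0.0642 -0.0018  0.0016]
```

```bash
python3 -m crank '{"dr":[[0,0,0],[0,0,0]],"travel":[[-0.004,0,0],[-0.004,0,0]],"hand":[0,0]}';python3 -m crank '{"dr":[[0,0,0],[0,0,0]],"travel":[[-0.002,0,0],[-0.002,0,0]],"hand":[0,0]}'
```

```text
clock: 10.1
eef_pos: [0.5543, 0.1, 0.0914]
tool_rot: [0.857, -0.381, 0.322, 0.132]
ft_force: [-0.4, -1.2, -1.1]
grip_width: 0.0222
clock: 10.35
eef_pos: [0.5535, 0.1012, 0.0902]
tool_rot: [0.856, -0.381, 0.322, 0.132]
ft_force: [0.8, 0.1, -1.1]
grip_width: 0.0226
```

```bash
python3 - <<'E'
from h import *
st(); snap("wrist","w8"); snap("side","s8")
a=cv2.imread("pics/s8.png")[130:260,270:400]; b=cv2.resize(a,(480,480),interpolation=cv2.INTER_CUBIC)
cv2.imwrite("pics/m8.png",cv2.resize(np.hstack([b,cv2.imread("pics/w8.png")]),(800,343)))
E
```

```text
t 10.35 q [ 0.53   0.389 -0.419  0.567 -0.688 -1.844] p [0.5535 0.1012 0.0902] F [ 0.8  0.1 -1.1] w 0.0226
x [ 0.502 -0.568  0.652] y [-0.738 -0.674 -0.019] z [ 0.451 -0.472 -0.758]
```

View pics/m8.png

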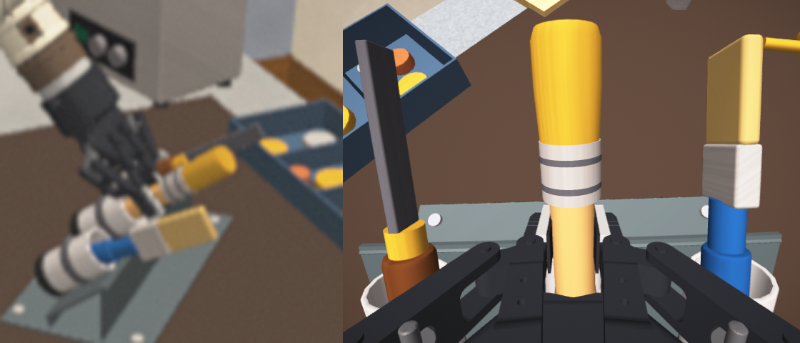

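```bash
python3 -m crank '{"dr":[[0,0,0],[0,0,0]],"travel":[[-0.003,0,0],[-0.003,0,0]],"hand":[0,0]}';python3 -m crank '{"dr":[[0,0,0],[0,0,0]],"travel":[[-0.002,0,0],[-0.002,0,0]],"hand":[0,0]}'
```

```text
clock: 10.7
eef_pos: [0.5533, 0.1019, 0.09]
tool_rot: [0.855, -0.382, 0.324, 0.133]
ft_force: [2.2, -4.6, 4.1]
grip_width: 0.0217
clock: 10.95
eef_pos: [0.5533, 0.102, 0.0902]
tool_rot: [0.854, -0.382, 0.326, 0.133]
ft_force: [4.6, -7.0, 6.5]
grip_width: 0.0228
```

```bash
python3 -m crank '{"dr":[[0,0,0],[0,0,0],[0,0,0],[0,0,0],[0,0,0],[0,0,0]],"travel":[[0.002,0,0],[0.002,0,0],[0.002,0,0],[0.002,0,0],[0.002,0,0],[0.002,0,0]],"hand":[0,0.03,0.04,0.055,0.06,0.06]}'; python3 - <<'E'
from h import *
st(); snap("wrist","w9"); snap("side","s9")
a=cv2.imread("pics/s9.png")[130:260,270:400]; b=cv2.resize(a,(480,480),interpolation=cv2.INTER_CUBIC)
cv2.imwrite("pics/m9.png",cv2.resize(np.hstack([b,cv2.imread("pics/w9.png")]),(800,343)))
E
```

```text
clock: 11.7
eef_pos: [0.552, 0.103, 0.0882]
tool_rot: [0.856, -0.381, 0.322, 0.132]
ft_force: [0.8, -0.1, 0.5]
grip_width: 0.0603
t 11.7 q [ 0.535  0.392 -0.421  0.566 -0.689 -1.838] p [0.552  0.103  0.0882] F [ 0.8 -0.1  0.5] w 0.0603
x [ 0.502 -0.568  0.652] y [-0.738 -0.675 -0.019] z [ 0.451 -0.472 -0.758]
```

View pics/m9.png

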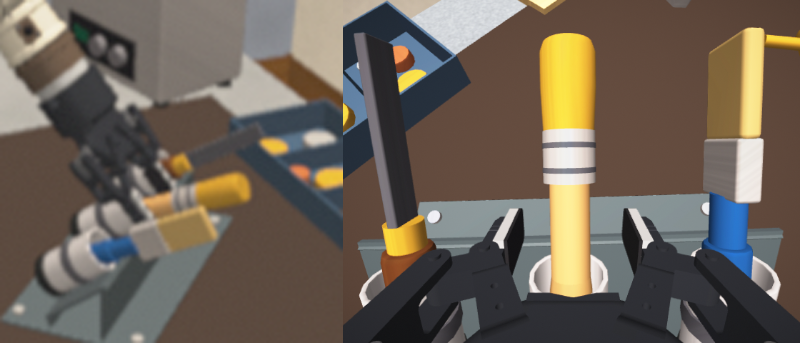

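The brush is released and drooping on the lip, bristles up. Now I retreat along −z.

```bash
python3 -m crank '{"dr":[[0,0,0],[0,0,0],[0,0,0],[0,0,0],[0,0,0],[0,0,0]],"travel":[[0,0,-0.02],[0,0,-0.05],[0,0,-0.1],[0,0,-0.15],[0,0,-0.2],[0,0,-0.2]],"hand":[0.06,0.06,0.06,0.06,0.06,0.06]}'; python3 - <<'E'
from h import *
st(); snap("wrist","w10"); snap("side","s10"); snap("top","t10")
a=cv2.imread("pics/s10.png")[170:270,260:370]; b=cv2.resize(a,None,fx=6,fy=6,interpolation=cv2.INTER_CUBIC);cv2.imwrite("pics/s10c.png",b)
E
```

```text
clock: 12.55
eef_pos: [0.4625, 0.2002, 0.243]
tool_rot: [0.857, -0.381, 0.323, 0.129]
ft_force: [-0.1, 0.9, -0.1]
grip_width: 0.06
t 12.55 q [ 0.812  0.228 -0.177  1.198 -0.71  -1.481] p [0.4625 0.2002 0.243 ] F [-0.1  0.9 -0.1] w 0.06
x [ 0.501 -0.569  0.652] y [-0.736 -0.677 -0.026] z [ 0.456 -0.467 -0.758]
```

View pics/s10c.png

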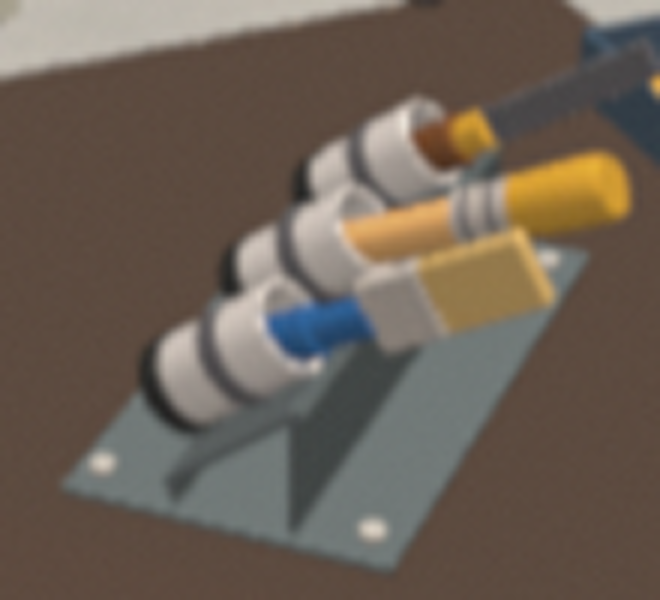

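View pics/w10.png

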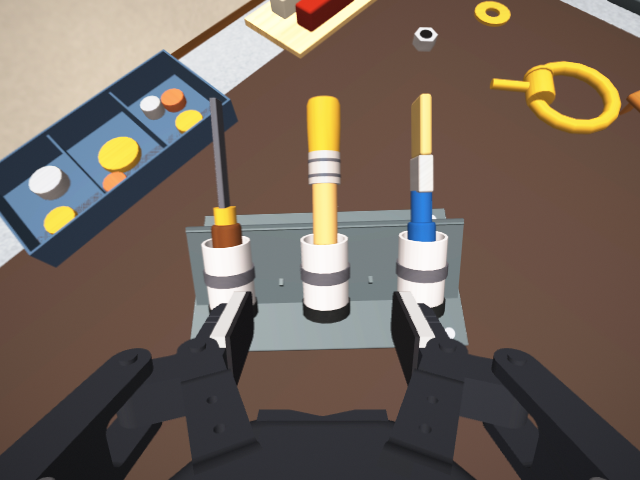

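View pics/t10.png

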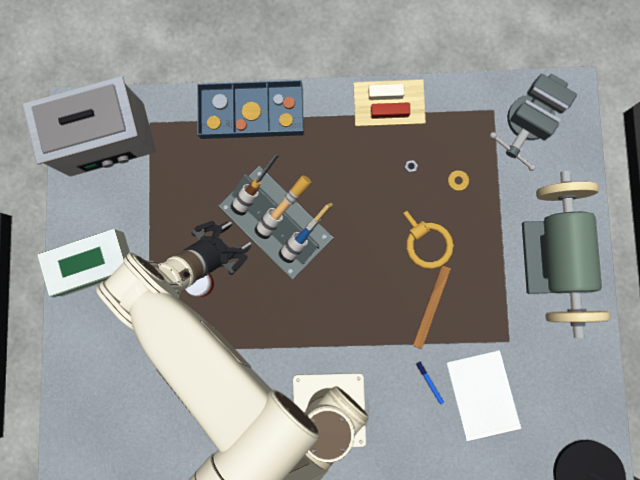

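```bash
python3 - <<'E'
from h import *
s=open('ov.py').read()
s=s.replace("el=np.radians(40-6.5)","el=np.radians(40-12)").replace(".0045*perp",".008*perp").replace("lip+.13*ax,ax,.013","lip+.13*ax,ax,.0165").replace("lip+.07*ax,ax,.013","lip+.05*ax,ax,.0155").replace("{n}0","{n[0]}10").replace("ov_","ovf_")
exec(s)
a=cv2.imread("pics/ovf_top.png");b=cv2.imread("pics/ovf_side.png")[:580]
a=cv2.resize(a,(400,414));b=cv2.resize(b,(400,351));cv2.imwrite("pics/ovf.png",np.hstack([a,np.pad(b,((0,63),(0,0),(0,0)))]))
E
```

```text
[[0.5355 0.1248 0.0809]
 [0.5782 0.0802 0.1137]
 [0.6148 0.0419 0.1419]]
```

View pics/ovf.png

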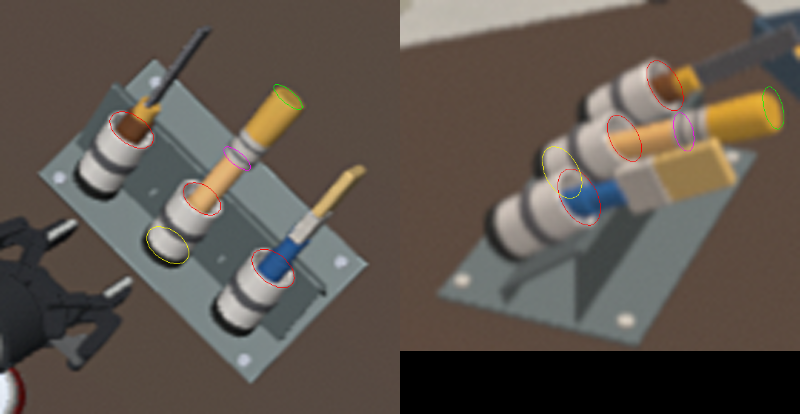

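The home-position model (green and magenta rings) matches the brush in both views, so the butt is on the floor. The other objects look unmoved and the arm is clear.

```bash
python3 -c "
from workcell import job
print(job.job_done())"
```

```text
the job is handed in; nothing more can be done
None
```

I drew the round brush out of the middle tube, turned it end for end above the rack, and slid it back into the same tube handle-down. I then let go, backed the arm clear and handed the job in at about 12.7 s. No verdict was reported.

**Home in the tube:** The butt met the floor at about 10 N along the tube, close to the 70 mm depth I had estimated. After release, the bristle end and ferrule matched the predicted home position within about 2 to 3 mm in the top and side pictures. The brush droops about 12 degrees, so it stands about 62 degrees from vertical.

**Everything else:** By eye, the flat brush, file, ring, nut, washer and scratch brush sit where they were in the first top picture. In the last top picture the arm covers most of the polish tin, so I could not check it fully; the arm stayed well above it. The gripper was clear of everything, with no force reading beyond noise.

**What disagreed:** My early estimates of the brush and tube mouth differed by 2 to 8 mm between cameras. The brush also sat about 2 to 4 degrees askew in the grip, which I corrected for before inserting it.

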